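# Shake three sealed instrument cases and hold out the one that rattles

### The job

Something has come loose in one of the three closed steel cases on the bench: go through all three from left to right, lifting each one clear of the bench, shaking it back and forth a few times and setting it back down upright on its own spot without dropping it (the last one may stay in the hand if it is the one). Then hold the case that rattles level and still above the middle of the shallow aluminium tray, 10 to 20 cm up and resting on nothing, so that a colleague can take it, and finish while still holding it there. The two quiet cases must stand back on their spots, and leave everything else on the bench alone.

Things in the scene. Friction and masses are not known exactly. Their poses are not given: they have to be found in the camera images.
- case_left: Left (largest y) case: closed stainless-steel box, 56 (own x) x 130 (own y) x 55 (z) mm, dark seal line round it at 39 mm height, dark latch at each short end. Origin: centre of the underside. Stands upright, long side (own y) along world y within 0.35 rad; gripped across its 56 mm width. Weighs 0.2 to 0.8 kg with contents, drawn per case, so weight does not tell which rattles.
- case_mid: Middle case: same size, frame and looks as the left one. Exactly one of the three cases (any; differs per run) has a loose 37 mm, 0.2 kg steel ball shut inside, unseen. It rolls up to 83 mm along the case's own y, 9 mm across and 8 mm up and down, knocks on the end walls when the case is shaken or tipped along own y, and shifts the weight felt at the wrist.
- case_right: Right (smallest y) case: same size, frame and looks as the left one. Of the three cases, the two quiet ones have nothing loose inside: their weight stays centred in the box whatever the motion. The cases do not open.
- tray: The hand-over tray: shallow open aluminium tray fixed to the bench beyond the cases, 110 (own x) x 170 (own y) mm, walls 18 mm high. Origin: centre of its underside.
- jar_a: Bystander: clear glass jar with white cap, 36 across, 55 tall, between the left and the middle case (mm). Origin: centre of the underside.
- jar_b: Bystander: amber jar with white cap, 36 across, 55 tall, between the middle and the right case (mm). Origin: centre of the underside.
- tube_rack: Bystander: white tube rack 70 x 130, 52 tall, far left (mm). Origin: centre of the underside.
- petri: Bystander: two stacked petri dishes, 90 across, 29 tall in all, far right (mm). Origin: centre of the underside.
- beaker: Bystander: glass beaker 70 across, 85 tall, far right (mm). Origin: centre of the underside.
Not all that is in view belongs to the job. Leave any black look-alike of the tray alone.

How it is judged:
By the outcome, as a careful person would: the job done as asked, in the order asked, and still so for the second after the job is handed in, while the arm keeps its last pose, push and grip.
It also fails if it takes over 72 s, if anything falls off the work surface, if the arm or the gripper's body presses on something with over 40 N, if the wrist force passes 120 N, or if a joint passes its speed limit or range.

### The arm

A 6-joint arm with a two-finger parallel gripper is mounted at the origin on the work surface. World frame = base frame: x ahead of the robot, y to its left, z up, the work surface at z = 0. Lengths are in mm, angles in degrees, forces in N, time in s.
With the tool pointing down it reaches from about 250 to 775 mm from the base axis. Payload 4 kg.
Tool frame: the origin (TCP) lies at the very end of the fingers, on their centre line; the grasp point (between the pads) lies arm.grip_depth behind it (arm.grip_depth is the distance from the TCP to the grasp point, in mm); y points along the fingers, z is the direction in which the jaws open and shut, and the axes are right-handed (so a half turn about y gives the same grasp; the last joint's range is limited). The gripper opens to 94 mm and grips with 3 to 60 N. Pads are 16 mm wide; open, the fingers measure 119 mm over their backs; the gripper's body (75 mm by 177 mm) begins 78 mm behind the grasp point.
Start: joints at [62.275, 4.996, 78.535, -0, 96.463, -5.907], TCP at [204.427, 510.62, 175.306] pointing down, gripper open.
Joint ranges: [-177.83, 177.83], [-43.37, 116.18], [15.69, 146.23], [-61.86, 241.86], [9.47, 152.12], [-147.06, 147.06]. Speed limits (degrees/s): [159.86, 159.86, 180, 180, 180, 180].

### API

Orientations are given as a 3x3 rotation matrix whose columns are the frame's x, y, z axes.
In Python, from cell import arm gives the robot as it stands.
- The arm moves only by the tool move_arm, never from a script. Its argument "deltas" is a list of rows, each a list of 4 numbers: the shift along the tool's x, y, z in m, then the turn about the tool's y in degrees. In form: [[tx, ty, tz, roll], ...]. A call has 1 to 8 rows; each row is the pose to reach, as a shift and turn from the pose measured when the call began, along the tool's axes at that moment; what a row does not reach only later rows make up. A row lasts 1/8 s, in which the tool goes at most 62.5 mm and 10.7 degrees, less where a joint would pass 70% of its speed; a pose out of reach is approached as far as the arm can. A call with a gripper value outside its range is refused whole. "gripper" is the finger opening in m, from 0 to 0.094, set as the call begins (left out, the last holds). The fingers move at their own pace and stop on an object; "newtons" is the grip in N (left out, the last holds). Time passes only in rows, so rows that repeat a pose let the fingers close. It gives the time, the measured TCP pose, the force and the opening at its end, in the units of the state.
- arm.sense(): the state, without advancing time (a new reading comes with each control period).
- arm.grab_frame(name): name is "scene" or "top" or "wrist"; returns (picture, depth): 480x640x3 uint8, red, green, blue; 480x640 float32, mm along the optical axis (not along the pixel's ray), 0 where there is no reading.
- arm.camera_info(name): a dict with "camera_matrix" (3x3 intrinsics, pixels), "extrinsics" (4x4, takes a point from camera to world coordinates); the wrist camera has in their place "mount" (4x4, takes a point from camera to tool coordinates, whose origin is the TCP and whose axes are the tool frame's). Camera axes: x right, y down, z forward; pixel columns grow to the right and rows downward; lengths in mm; the calibration is good to about 2 mm. A picture is of the moment at which its call begins: read the wrist's pose just before it. camera_info takes no time and is no camera call.
- arm.hand_in(): hands the job in, once; it reports no verdict.
The state is a dict: "t": time; "qpos": joint angles; "qvel": joint speeds; "tau": joint torques, N m; "eef_pos": TCP position; "tool_rot": TCP orientation; "ft_force": force on the tool from outside, world axes, zero at the start; "moment": the same for the moment, N m; "opening": opening from 0.0 (shut) to 1.0 (fully open).
Only numpy, scipy, OpenCV 4.12 (cv2) and the standard library are available. Lean on these libraries where they do the work, as an engineer would, in place of code of your own. Each camera call takes 0.05 s, during which the arm holds its last target. There are 200 camera calls.

## Working session

There is one attempt and no reset: what is moved stays moved. The work goes in short steps, Python scripts to look and compute and a tool call to move; the robot and the scene stay as the last step left them, time stands still between calls to the robot, and variables do not carry over. Pictures are saved under pics/ and viewed, about 8 in all and at most 12, crops included, and the job is handed in when it is done.

Besides the shell and the picture viewer there is one more tool, called after ">>>" in YAML: its name, and indented under it one key for each argument. move_arm: Moves the arm, as the interface text tells. Its arguments: {"type":"object","properties":{"deltas":{"type":"array"},"gripper":{"type":"number"},"newtons":{"type":"number"}},"required":["deltas"]}

```bash
ls; mkdir -p pics
python3 - <<'E'
from cell import arm
import cv2,numpy as np
s=arm.sense()
for k in s: print(k,np.round(s[k],3).tolist())
print(arm.grip_depth)
for n in("top","scene"):
    p,d=arm.grab_frame(n); cv2.imwrite(f"pics/{n}0.png",p[:,:,::-1]); np.save(f"pics/{n}0.npy",d)
    c=arm.camera_info(n); print(n,np.round(c["camera_matrix"],1).tolist(),np.round(c["extrinsics"],3).tolist())
print(np.round(arm.camera_info("wrist")["mount"],3).tolist())
E
```

```text
pics
t 0.0
qpos [62.277, 5.037, 78.623, -0.003, 96.464, -5.907]
qvel [0.023, 0.1, 0.067, -0.135, 0.055, -0.055]
tau [-0.001, -34.019, -30.243, 0.072, 0.033, -0.0]
eef_pos [204.122, 510.053, 174.134]
tool_rot [[0.928, -0.001, 0.372], [-0.372, -0.002, 0.928], [-0.0, -1.0, -0.002]]
ft_force [-0.874, -0.434, -0.382]
moment [-0.014, 0.021, -0.001]
opening 0.998
18.8
top [[556.8, 0.0, 321.2], [0.0, 556.8, 235.4], [0.0, 0.0, 1.0]] [[-0.024, -0.997, 0.073, 393.239], [-1.0, 0.025, 0.017, -66.004], [-0.019, -0.072, -0.997, 1206.749], [0.0, 0.0, 0.0, 1.0]]
scene [[568.3, 0.0, 324.0], [0.0, 568.3, 247.3], [0.0, 0.0, 1.0]] [[-0.266, 0.827, -0.495, 1066.819], [0.964, 0.232, -0.13, 91.342], [0.008, -0.511, -0.859, 1044.039], [0.0, 0.0, 0.0, 1.0]]
[[0.0, 0.965, 0.262, -76.247], [0.0, -0.262, 0.965, -211.069], [1.0, -0.0, -0.0, -0.323], [0.0, 0.0, 0.0, 1.0]]
```

View pics/top0.png

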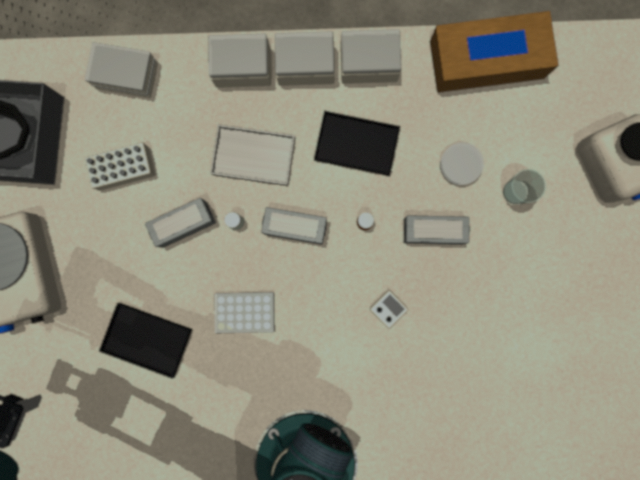

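View pics/scene0.png

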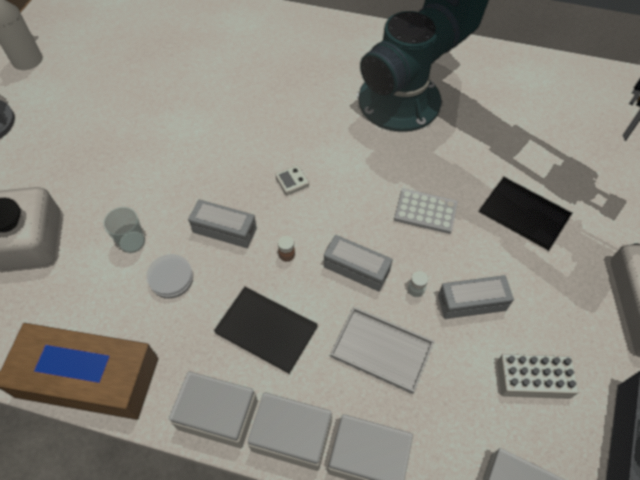

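The top view shows three candidate cases: left (181,222), middle (295,225) and right (437,230). The aluminium tray is at (254,155), and the black look-alikes at (357,143) and (146,340) are to be left alone. The grey boxes in the back row at (239,60), (305,57) and (371,55) are larger, have no seal or latches and no jars between them, so they aren't the cases. I'll measure and check a crop.

```bash
cat > h.py <<'E'
import numpy as np,cv2
from cell import arm
def world(name,d):
    c=arm.camera_info(name);K=c["camera_matrix"];E=c["extrinsics"]
    v,u=np.mgrid[:d.shape[0],:d.shape[1]]
    P=np.stack([(u-K[0,2])/K[0,0]*d,(v-K[1,2])/K[1,1]*d,d],-1)
    return P@E[:3,:3].T+E[:3,3]
def rects(name,d,lo,hi,amin=80):
    W=world(name,d); m=((W[...,2]>lo)&(W[...,2]<hi)&(d>0)).astype(np.uint8)
    out=[]
    for c in cv2.findContours(m,cv2.RETR_EXTERNAL,cv2.CHAIN_APPROX_NONE)[0]:
        if cv2.contourArea(c)<amin: continue
        pts=W[c[:,0,1],c[:,0,0]]; k=np.zeros_like(m);cv2.drawContours(k,[c],-1,1,-1);k&=m
        (cx,cy),(w,h),a=cv2.minAreaRect(pts[:,:2].astype(np.float32))
        if w>h: w,h,a=h,w,a-90   # h=long side; a+90 = direction of long
        th=(a+90)   # long axis dir from x
        th=(th-90+90)%180-90  # yaw of own y wrt world y
        out.append((np.round([cx,cy,np.median(W[...,2][k>0])],1),np.round([w,h],1),round(th,1),c[:,0].mean(0).round()))
    return out
E
python3 - <<'E'
from h import *
for n in("top","scene"):
    d=np.load(f"pics/{n}0.npy"); print(n)
    for r in rects(n,d,42,66): print(*r)
    print(" low")
    for r in rects(n,d,9,24,40): print(*r)
    W=world(n,d);print("table",np.median(W[...,2]))
p=cv2.imread("pics/top0.png")[90:260,130:490]; cv2.imwrite("pics/crop1.png",cv2.resize(p,None,fx=2.2,fy=2.2,interpolation=cv2.INTER_CUBIC))
E
```

```text
top
[ 484.6 -287.4   54.9] [ 56.5 132.3] -2.7 [437. 229.]
[ 507.6 -139.9   54.5] [30.9 32.5] 43.8 [366. 220.]
[515.2 138.   54.3] [31.5 31.9] -0.5 [233. 220.]
[407.3 555.1  56.9] [100.9 258.1] 78.6 [ 33. 279.]
[500.9  10.1  55.1] [ 56.4 134.5] -11.0 [294. 225.]
[513.4 252.3  54.9] [ 57.7 135.3] 23.8 [179. 222.]
[ 572.8 -482.3   54.8] [33. 60.] -61.7 [531. 184.]
[613.9 425.3  49.8] [27.6 43.4] -28.1 [ 97. 176.]
[ 599.2 -628.7   53.8] [ 22.3 149.3] -67.3 [598. 172.]
[690.1 540.4  54.4] [ 86.7 220.5] 59.4 [ 40. 147.]
[809.7 587.5  53.9] [ 2.6 96.4] -5.1 [21. 88.]
[818.  -20.3  52.4] [  8.8 123.5] 0.5 [306.  76.]
[ 817.8 -160.    52.8] [ 13.3 123.3] -4.5 [369.  74.]
[850.2 379.2  58.8] [ 87.1 130. ] -12.0 [119.  67.]
[830.5  99.5  52.8] [ 69.4 148.9] 33.9 [251.  70.]
[ 811.5 -401.4   54. ] [104.3 264.2] -20.2 [479.  71.]
 low
[ -5.6 -98.4  12.7] [22.  58.4] 67.5 [350. 468.]
[49.5 15.3 12.9] [105.8 207.3] 18.8 [295. 439.]
[265.5 335.3  16. ] [112.  171.5] -21.0 [145. 340.]
[320.  122.1  13.9] [ 85.1 126.8] -0.8 [244. 312.]
[ 319.5 -185.7   17.7] [58.9 60.3] -46.7 [389. 309.]
[437.7 542.9 
[... 1939 characters left out ...]
[ 643.8 -329.4   14.8] [40.1 88.2] 43.9 [176. 288.]
[526.3   9.9  17. ] [ 13.2 128.7] -6.4 [354. 277.]
[438.7 546.9  18.1] [  7.8 215. ] -75.5 [624. 306.]
[ 677.  -635.7   18.8] [ 33.6 114.4] 42.3 [ 32. 263.]
[ 577.  -450.5   17.3] [20.9 55.1] 47.9 [134. 246.]
[ 547.6 -483.6   18.3] [10.5 33.6] 51.3 [125. 229.]
[ 506.8 -276.5   16.8] [ 49.  138.8] 18.7 [227. 236.]
[318.2 127.   14.4] [ 90.1 126.8] -0.6 [426. 210.]
[265.1 338.9  16. ] [116.5 170.2] -20.9 [526. 212.]
[ 319.3 -181.7   17.9] [60.1 62.2] -46.3 [292. 179.]
[ 320.5 -909.3   13.5] [ 31.3 117.9] -58.4 [  5. 117.]
[22.7 10.8 14.1] [165.6 208.2] 17.8 [401. 108.]
[ 135.  -958.8   15.7] [42.2 79.4] 48.3 [27. 61.]
table 0.6993067848051169
```

View pics/crop1.png

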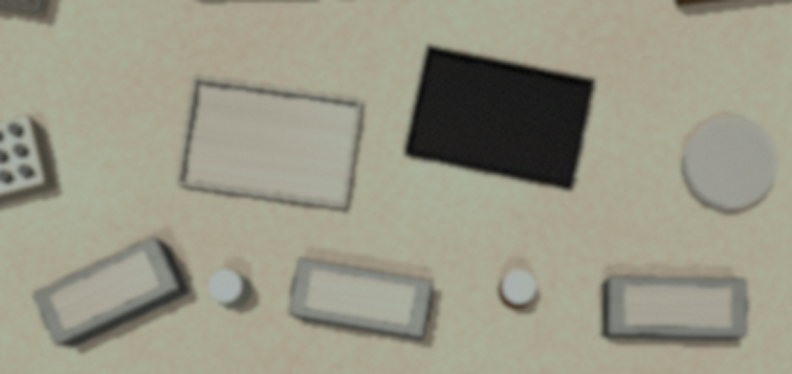

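The crop confirms it. The three cases have a grey rim and light top, with jar_a and jar_b between them. The pale tray sits at crop (272,145) and the black look-alike at crop (500,117). Sizes and heights match what was given, with z about 55 and 56x130 for the cases, and 111x170 for the tray. Next I'll refine the yaws and write a helper for the moves.

```bash
cat >> h.py <<'E'
def go(x,y,z,head):
    """delta to world TCP (mm), jaw heading (deg); printed in m/deg"""
    s=arm.sense();R=np.array(s["tool_rot"]);p=np.array(s["eef_pos"])
    d=R.T@(np.array([x,y,z])-p)/1000
    h=np.degrees(np.arctan2(R[1,2],R[0,2])); r=h-head
    print("to",(x,y,z,head),"->",np.round(d,4).tolist(),round((r+180)%360-180,1))
def st():
    s=arm.sense();R=np.array(s["tool_rot"])
    m=R.T@np.array(s["moment"]);f=R.T@np.array(s["ft_force"])
    print("t %.2f"%s["t"],"pos",np.round(s["eef_pos"],1),"head %.1f"%np.degrees(np.arctan2(R[1,2],R[0,2])),"down",np.round(R[:,1],3),
     "f(tool)",np.round(f,2),"m(tool)",np.round(m,3),"open",round(float(s["opening"])*94,1))
E
python3 - <<'E'
from h import *
for n,c in (("top",[(179,222),(294,225),(437,229),(253,155)]),("scene",[(477,293),(359,258),(222,219),(384,349)])):
    W=world(n,np.load(f"pics/{n}0.npy"))
    for i,(u,v) in enumerate(c):
        S=W[v-45:v+45,u-50:u+50].reshape(-1,3); lo,hi=((48,64) if i<3 else (1.5 if 0 else 12,24))
        q=S[(S[:,2]>lo)&(S[:,2]<hi)][:,:2]; q0=W[v,u,:2]
        q=q[np.linalg.norm(q-q0,axis=1)<(78 if i<3 else 110)]
        w,V=np.linalg.eigh(np.cov(q.T)); e=V[:,1]; e=e*np.sign(e[1])
        print(n,i,q.mean(0).round(1),"yaw",round(np.degrees(np.arctan2(-e[0],e[1])),1),len(q))
st(); go(513,253.5,140,22)
E
```

```text
top 0 [512.8 251.4] yaw 23.8 1673
top 1 [500.5   9.9] yaw -11.1 1666
top 2 [ 484.3 -287.7] yaw -2.2 1702
top 3 [661.4 100.1] yaw -9.4 538
scene 0 [514.9 255.2] yaw 23.7 1806
scene 1 [502.2  14.9] yaw -11.3 1637
scene 2 [ 485.6 -282.1] yaw -3.0 1453
scene 3 [661.1 104.4] yaw -14.1 717
t 0.10 pos [204.2 510.1 174.2] head 68.2 down [-0.001 -0.002 -1.   ] f(tool) [ 0.96  0.53 -0.15] m(tool) [ 0.06   0.044 -0.043] open 94.0
to (513, 253.5, 140, 22) -> [0.3821, 0.0344, -0.1234] 46.2
```

>>> move_arm:
  deltas:
    - [0.3821, 0.0344, -0.1234, 44.5]
    - [0.3821, 0.0344, -0.1234, 44.5]
    - [0.3821, 0.0344, -0.1234, 44.5]
    - [0.3821, 0.0344, -0.1234, 44.5]
    - [0.3821, 0.0344, -0.1234, 44.5]
    - [0.3821, 0.0344, -0.1234, 44.5]
    - [0.3821, 0.0344, -0.1234, 44.5]
    - [0.3821, 0.0344, -0.1234, 44.5]
  gripper: 0.094
  newtons: 50

```text
t: 1.1
eef_pos: [513.7, 251.7, 138.6]
tool_rot: [[0.398, -0.003, 0.917], [-0.917, -0.003, 0.398], [0.001, -1.0, -0.004]]
ft_force: [0.2, 1.0, 0.6]
opening: 0.998
```

Run:
```python
from h import *
st()
p,d=arm.grab_frame("wrist"); cv2.imwrite("pics/w1.png",p[:,:,::-1])
s=arm.sense();c=arm.camera_info("wrist");M=c["mount"];T=np.eye(4);T[:3,:3]=s["tool_rot"];T[:3,3]=s["eef_pos"];E=T@M
K=c["camera_matrix"];v,u=np.mgrid[:480,:640]
W=np.stack([(u-K[0,2])/K[0,0]*d,(v-K[1,2])/K[1,1]*d,d],-1)@E[:3,:3].T+E[:3,3]
m=((d>0)&(W[...,2]>47)&(W[...,2]<62)&(np.hypot(W[...,0]-513,W[...,1]-253)<85)).astype(np.uint8)
q=W[m>0][:,:2];print(len(q),cv2.minAreaRect(q.astype(np.float32)),np.median(W[...,2][m>0]))
go(513,253.5,13,23.7)
```

```text
t 1.10 pos [513.7 251.7 138.6] head 23.5 down [-0.003 -0.003 -1.   ] f(tool) [-0.86 -0.61  0.57] m(tool) [-0.057 -0.046 -0.034] open 93.8
11779 ((510.67559814453125, 255.86093139648438), (56.08393096923828, 131.36285400390625), 23.85124969482422) 57.34143768971546
to (513, 253.5, 13, 23.7) -> [-0.0005, 0.1261, 0.0009] -0.1
```

View pics/w1.png

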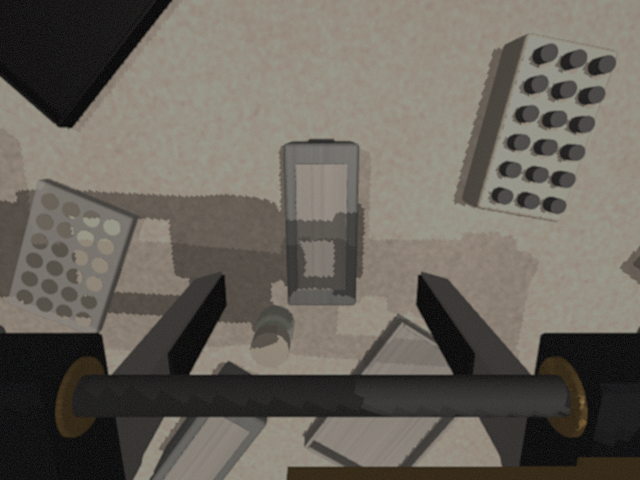

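The wrist view shows the left case centred between the fingers, at about (320,222). It measures 56x131 with yaw 23.9, which agrees with the other two cameras. I'll descend, grip, and take moment readings after lifting.

>>> move_arm:
  deltas:
    - [-0.003, 0.05, 0, -0.2]
    - [-0.003, 0.1, 0, -0.2]
    - [-0.003, 0.126, 0, -0.2]
    - [-0.003, 0.126, 0, -0.2]

```text
t: 1.65
eef_pos: [507.8, 255.9, 10.5]
tool_rot: [[0.405, -0.009, 0.914], [-0.914, -0.004, 0.405], [-0.0, -1.0, -0.01]]
ft_force: [-1.1, 0.5, 0.4]
opening: 0.998
```

>>> move_arm:
  deltas:
    - [0, 0, 0, 0]
    - [0, 0, 0, 0]
    - [0, 0, 0, 0]
    - [0, 0, 0, 0]
    - [0, 0, 0, 0]
  gripper: 0.04
  newtons: 50

```text
t: 2.28
eef_pos: [509.0, 256.4, 11.5]
tool_rot: [[0.405, -0.006, 0.914], [-0.914, -0.002, 0.405], [-0.0, -1.0, -0.007]]
ft_force: [1.1, 1.5, 1.9]
opening: 0.59
```

```bash
python3 -c "
from h import *
st()"
```

```text
t 2.27 pos [509.  256.4  11.5] head 23.9 down [-0.006 -0.002 -1.   ] f(tool) [-0.93 -1.88  1.63] m(tool) [ 0.262 -0.002  0.057] open 55.4
```

>>> move_arm:
  deltas:
    - [0, -0.02, 0, 0]
    - [0, -0.05, 0, 0]
    - [0, -0.08, 0, 0]
    - [0, -0.11, 0, 0]
    - [0, -0.11, 0, 0]
    - [0, -0.11, 0, 0]
    - [0, -0.11, 0, 0]
    - [0, -0.11, 0, 0]

```text
t: 3.28
eef_pos: [508.9, 256.4, 119.9]
tool_rot: [[0.405, -0.009, 0.914], [-0.914, -0.003, 0.405], [-0.001, -1.0, -0.01]]
ft_force: [-0.4, 0.5, -2.9]
opening: 0.591
```

```bash
python3 -c "
from h import *
st();[ (arm.grab_frame('top'),st()) for i in range(4)]"
```

```text
t 3.27 pos [508.9 256.4 119.9] head 23.9 down [-0.009 -0.003 -1.   ] f(tool) [-0.65  2.9  -0.1 ] m(tool) [-0.053 -0.006 -0.077] open 55.6
t 3.33 pos [509.1 256.4 120.3] head 23.9 down [-0.008 -0.003 -1.   ] f(tool) [-0.3   2.77 -0.12] m(tool) [-0.046 -0.024 -0.035] open 55.4
t 3.38 pos [509.3 256.5 120.6] head 23.9 down [-0.008 -0.003 -1.   ] f(tool) [-0.17  2.77  0.81] m(tool) [-0.032 -0.035 -0.034] open 55.5
t 3.42 pos [509.4 256.6 120.9] head 23.9 down [-0.007 -0.003 -1.   ] f(tool) [-0.05  2.42 -0.51] m(tool) [-0.017  0.021 -0.024] open 55.6
t 3.48 pos [509.5 256.6 121.1] head 23.9 down [-0.007 -0.003 -1.   ] f(tool) [0.3  2.85 0.21] m(tool) [-0.022  0.023 -0.016] open 55.5
```

>>> move_arm:
  deltas:
    - [0.05, 0, 0, 0]
    - [0, 0, 0, 0]
    - [-0.05, 0, 0, 0]
    - [0, 0, 0, 0]
    - [0.05, 0, 0, 0]
    - [0, 0, 0, 0]
    - [-0.05, 0, 0, 0]
    - [-0.05, 0, 0, 0]

```text
t: 4.47
eef_pos: [488.0, 304.8, 121.2]
tool_rot: [[0.409, -0.007, 0.913], [-0.913, -0.001, 0.409], [-0.002, -1.0, -0.007]]
ft_force: [-0.8, -0.9, -3.4]
opening: 0.585
```

```bash
cat >> h.py <<'E'
def samp(n=12):
    a=[]
    for i in range(n):
        arm.grab_frame("top");s=arm.sense();R=np.array(s["tool_rot"])
        a.append(np.r_[R.T@np.array(s["ft_force"]),R.T@np.array(s["moment"])])
    a=np.array(a);print("mz",a[:,5].round(2),"fx",a[:,0].round(1));print("last-half mean",a[n//2:].mean(0).round(3));st()
E
python3 -c "
from h import *
samp()"
```

```text
mz [-0.09 -0.04  0.02 -0.03 -0.06 -0.08 -0.02 -0.03 -0.02 -0.02 -0.01 -0.03] fx [-0.1  0.4  0.2 -0.9  0.1  0.3  0.  -0.1 -0.8  0.1 -0.5 -0.1]
last-half mean [-0.229  2.181 -0.3   -0.037 -0.005 -0.021]
t 5.08 pos [489.4 302.  121.2] head 23.9 down [-0.007 -0.003 -1.   ] f(tool) [-0.07  1.91 -0.69] m(tool) [-0.011  0.008 -0.027] open 55.5
```

>>> move_arm:
  deltas:
    - [0.05, 0, 0, 0]
    - [0.1, 0, 0, 0]
    - [0.05, 0, 0, 0]
    - [0, 0, 0, 0]
    - [0.05, 0, 0, 0]
    - [0.1, 0, 0, 0]
    - [0.1, 0, 0, 0]
    - [0.1, 0, 0, 0]

```text
t: 6.08
eef_pos: [529.8, 210.7, 121.1]
tool_rot: [[0.404, -0.007, 0.915], [-0.915, -0.002, 0.404], [-0.001, -1.0, -0.007]]
ft_force: [0.4, -0.1, -1.8]
opening: 0.594
```

```bash
python3 -c "
from h import *
samp()
go(511,255.5,140,23.8);go(509.5,256.5,120,23.8)"
```

```text
mz [ 0.03 -0.05 -0.04  0.06  0.01 -0.02 -0.03 -0.02 -0.02 -0.08 -0.03 -0.01] fx [ 0.2  0.1 -1.7  0.7  0.1  0.8 -0.4 -0.1  0.4  0.8 -0.5 -0.2]
last-half mean [ 0.015  2.144  0.072 -0.048 -0.013 -0.032]
t 6.67 pos [529.9 210.7 121.1] head 23.9 down [-0.007 -0.003 -1.   ] f(tool) [-0.23  1.88  0.53] m(tool) [-0.056 -0.014 -0.011] open 55.6
to (511, 255.5, 140, 23.8) -> [-0.0486, -0.0189, 0.0007] 0.1
to (509.5, 256.5, 120, 23.8) -> [-0.0501, 0.0011, -0.0001] 0.1
```

Left case: the moment is unchanged between the two ends (-0.02 and -0.03 N·m, where a ball would shift it by about 0.16), so it is quiet. I'll put it back.

>>> move_arm:
  deltas:
    - [-0.03, 0, 0, 0]
    - [-0.05, 0, 0, 0]
    - [-0.05, 0.03, 0, 0]
    - [-0.05, 0.06, 0, 0]
    - [-0.05, 0.085, 0, 0]
    - [-0.05, 0.1, 0, 0]
    - [-0.05, 0.1, 0, 0]
    - [-0.05, 0.1, 0, 0]

```text
t: 7.68
eef_pos: [509.9, 256.6, 22.5]
tool_rot: [[0.405, -0.005, 0.914], [-0.914, -0.002, 0.405], [-0.0, -1.0, -0.005]]
ft_force: [0.2, -0.2, -1.2]
opening: 0.592
```

```bash
python3 -c "
from h import *
st();go(510.2,256,11.5,23.8)"
```

```text
t 7.67 pos [509.9 256.6  22.5] head 23.9 down [-0.005 -0.002 -1.   ] f(tool) [0.25 1.23 0.14] m(tool) [ 0.001 -0.013  0.002] open 55.6
to (510.2, 256, 11.5, 23.8) -> [0.0007, 0.011, 0.0001] 0.1
```

>>> move_arm:
  deltas:
    - [0, 0.004, 0, 0]
    - [0, 0.007, 0, 0]
    - [0, 0.009, 0, 0]
    - [0, 0.01, 0, 0]
    - [0, 0.0105, 0, 0]
    - [0, 0.011, 0, 0]
    - [0, 0.011, 0, 0]
    - [0, 0.011, 0, 0]

```text
t: 8.68
eef_pos: [509.9, 256.6, 11.6]
tool_rot: [[0.405, -0.004, 0.914], [-0.914, -0.002, 0.405], [-0.0, -1.0, -0.005]]
ft_force: [0.5, -0.5, -2.3]
opening: 0.591
```

```bash
python3 -c "
from h import *
st()"
```

```text
t 8.68 pos [509.9 256.6  11.6] head 23.9 down [-0.004 -0.002 -1.   ] f(tool) [0.66 2.29 0.23] m(tool) [-0.086 -0.026 -0.046] open 55.5
```

>>> move_arm:
  deltas:
    - [0, 0.001, 0, 0]
    - [0, 0.0015, 0, 0]
    - [0, 0.0015, 0, 0]

```text
t: 9.05
eef_pos: [509.9, 256.6, 11.5]
tool_rot: [[0.405, -0.004, 0.914], [-0.914, -0.002, 0.405], [-0.0, -1.0, -0.004]]
ft_force: [-2.4, -1.7, 5.1]
opening: 0.59
```

```bash
python3 -c "
from h import *
samp(3)"
```

```text
mz [-0.01 -0.01 -0.04] fx [-0.  -0.2 -0. ]
last-half mean [-0.103 -5.534 -2.456 -0.911  0.038 -0.023]
t 9.20 pos [509.9 256.6  11.5] head 23.9 down [-0.004 -0.002 -1.   ] f(tool) [-0.03 -5.64 -2.1 ] m(tool) [-0.901  0.036 -0.036] open 55.3
```

It's resting on the bench, with an upward contact force of about 5 N. I'll release and rise.

>>> move_arm:
  deltas:
    - [0, 0, 0, 0]
    - [0, 0, 0, 0]
    - [0, 0, 0, 0]
    - [0, -0.05, 0, 0]
    - [0, -0.11, 0, 0]
    - [0, -0.13, 0, 0]
    - [0, -0.13, 0, 0]
  gripper: 0.094

```text
t: 10.07
eef_pos: [511.9, 257.4, 143.9]
tool_rot: [[0.405, 0.001, 0.914], [-0.914, 0.0, 0.405], [0.0, -1.0, 0.001]]
ft_force: [-1.4, -0.2, 0.5]
opening: 0.997
```

```bash
python3 -c "
from h import *
st()
p,d=arm.grab_frame('wrist');cv2.imwrite('pics/w2.png',p[:,:,::-1])
s=arm.sense();c=arm.camera_info('wrist');M=c['mount'];T=np.eye(4);T[:3,:3]=s['tool_rot'];T[:3,3]=s['eef_pos'];E=T@M
K=c['camera_matrix'];v,u=np.mgrid[:480,:640]
W=np.stack([(u-K[0,2])/K[0,0]*d,(v-K[1,2])/K[1,1]*d,d],-1)@E[:3,:3].T+E[:3,3]
m=((d>0)&(W[...,2]>47)&(W[...,2]<62)&(np.hypot(W[...,0]-513,W[...,1]-253)<85))
print(cv2.minAreaRect(W[m][:,:2].astype(np.float32)),np.median(W[m][:,2]))
go(503,12.5,140,-11.1)"
```

```text
t 10.07 pos [511.9 257.4 143.9] head 23.9 down [ 0.001  0.    -1.   ] f(tool) [-0.39 -0.46 -1.37] m(tool) [-0.081 -0.001 -0.002] open 93.7
((508.9579772949219, 253.51715087890625), (56.179840087890625, 131.2081298828125), 23.914216995239258) 54.52443957243315
to (503, 12.5, 140, -11.1) -> [0.2204, 0.0019, -0.106] 35.0
```

>>> move_arm:
  deltas:
    - [0.06, 0.002, -0.03, 10]
    - [0.12, 0.002, -0.06, 20]
    - [0.18, 0.002, -0.09, 30]
    - [0.22, 0.002, -0.106, 35]
    - [0.22, 0.002, -0.106, 35]
    - [0.22, 0.002, -0.106, 35]
    - [0.22, 0.002, -0.106, 35]

```text
t: 11.0
eef_pos: [502.4, 14.3, 139.0]
tool_rot: [[-0.19, -0.005, 0.982], [-0.982, -0.001, -0.19], [0.002, -1.0, -0.005]]
ft_force: [-0.2, 0.5, 0.1]
opening: 1.002
```

```bash
cat >> h.py <<'E'
def wcase(x,y):
    s=arm.sense();p,d=arm.grab_frame('wrist')
    c=arm.camera_info('wrist');M=c['mount'];T=np.eye(4);T[:3,:3]=s['tool_rot'];T[:3,3]=s['eef_pos'];E=T@M
    K=c['camera_matrix'];v,u=np.mgrid[:480,:640]
    W=np.stack([(u-K[0,2])/K[0,0]*d,(v-K[1,2])/K[1,1]*d,d],-1)@E[:3,:3].T+E[:3,3]
    m=((d>0)&(W[...,2]>47)&(W[...,2]<62)&(np.hypot(W[...,0]-x,W[...,1]-y)<85))
    print("wrist",cv2.minAreaRect(W[m][:,:2].astype(np.float32)),np.median(W[m][:,2]))
E
python3 -c "
from h import *
st();wcase(501,12);go(501.5,12.5,13,-11.2)"
```

```text
t 11.00 pos [502.4  14.3 139. ] head -11.0 down [-0.005 -0.001 -1.   ] f(tool) [-0.4  -0.09 -0.32] m(tool) [-0.014  0.014 -0.093] open 94.1
wrist ((499.91693115234375, 12.395614624023438), (130.97964477539062, 56.16497802734375), 78.85181427001953) 56.83827105075275
to (501.5, 12.5, 13, -11.2) -> [0.0018, 0.1263, -0.0002] 0.2
```

>>> move_arm:
  deltas:
    - [0.002, 0.05, 0.001, 0.2]
    - [0.002, 0.1, 0.002, 0.2]
    - [0.002, 0.126, 0.002, 0.2]
    - [0.002, 0.126, 0.002, 0.2]
    - [0.002, 0.126, 0.002, 0.2]

```text
t: 11.68
eef_pos: [504.8, 12.5, 14.6]
tool_rot: [[-0.192, -0.002, 0.981], [-0.981, -0.001, -0.192], [0.002, -1.0, -0.002]]
ft_force: [0.3, -0.8, 0.5]
opening: 0.996
```

>>> move_arm:
  deltas:
    - [0, 0, 0, 0]
    - [0, 0, 0, 0]
    - [0, 0, 0, 0]
    - [0, 0, 0, 0]
    - [0, 0, 0, 0]
  gripper: 0.04
  newtons: 50

```text
t: 12.3
eef_pos: [503.2, 12.8, 14.7]
tool_rot: [[-0.192, -0.005, 0.981], [-0.981, -0.001, -0.192], [0.002, -1.0, -0.005]]
ft_force: [-5.1, 0.4, 4.8]
opening: 0.588
```

```bash
python3 -c "
from h import *
st()"
```

```text
t 12.30 pos [503.2  12.8  14.7] head -11.1 down [-0.005 -0.001 -1.   ] f(tool) [ 0.59 -4.82 -5.09] m(tool) [-1.299  0.06  -0.08 ] open 55.3
```

>>> move_arm:
  deltas:
    - [0, -0.02, 0, 0]
    - [0, -0.05, 0, 0]
    - [0, -0.08, 0, 0]
    - [0, -0.11, 0, 0]
    - [0, -0.11, 0, 0]
    - [0, -0.11, 0, 0]
    - [0, -0.11, 0, 0]
    - [0, -0.11, 0, 0]

```text
t: 13.3
eef_pos: [503.0, 12.9, 123.2]
tool_rot: [[-0.192, -0.008, 0.981], [-0.981, -0.0, -0.192], [0.002, -1.0, -0.008]]
ft_force: [0.1, -0.0, -3.9]
opening: 0.587
```

```bash
python3 -c "
from h import *
st();samp(6)"
```

```text
t 13.30 pos [503.   12.9 123.2] head -11.1 down [-0.008 -0.    -1.   ] f(tool) [-0.02  3.93  0.16] m(tool) [-0.048  0.017 -0.057] open 55.1
mz [-0.11 -0.05 -0.09 -0.08 -0.06 -0.05] fx [ 0.7 -0.5 -0.9 -0.3 -0.3 -0.5]
last-half mean [-0.36   3.244  0.607 -0.051 -0.006 -0.064]
t 13.60 pos [503.8  12.8 124.6] head -11.1 down [-0.006 -0.    -1.   ] f(tool) [-0.51  4.1   0.88] m(tool) [-0.052 -0.009 -0.052] open 55.2
```

Now the same shake for the middle case.

>>> move_arm:
  deltas:
    - [0.05, 0, 0, 0]
    - [0, 0, 0, 0]
    - [-0.05, 0, 0, 0]
    - [0, 0, 0, 0]
    - [0.05, 0, 0, 0]
    - [0, 0, 0, 0]
    - [-0.05, 0, 0, 0]
    - [-0.05, 0, 0, 0]

```text
t: 14.6
eef_pos: [513.7, 64.3, 124.6]
tool_rot: [[-0.189, -0.005, 0.982], [-0.982, 0.001, -0.189], [0.0, -1.0, -0.005]]
ft_force: [-1.3, -0.0, -2.9]
opening: 0.588
```

```bash
python3 -c "
from h import *
samp()"
```

```text
mz [-0.13 -0.08 -0.09 -0.14 -0.07 -0.12 -0.08 -0.07 -0.04 -0.05 -0.02 -0.08] fx [ 1.  -0.2 -0.2 -0.4  0.6  0.1  0.2  0.1 -0.7 -0.3 -0.8 -1.1]
last-half mean [-4.400e-01  2.735e+00  3.400e-02 -5.700e-02 -1.000e-03 -5.600e-02]
t 15.20 pos [513.4  61.6 124.6] head -11.1 down [-0.005 -0.001 -1.   ] f(tool) [-1.13  2.06 -0.63] m(tool) [-0.006 -0.019 -0.079] open 55.2
```

>>> move_arm:
  deltas:
    - [0.05, 0, 0, 0]
    - [0.1, 0, 0, 0]
    - [0.05, 0, 0, 0]
    - [0, 0, 0, 0]
    - [0.05, 0, 0, 0]
    - [0.1, 0, 0, 0]
    - [0.1, 0, 0, 0]
    - [0.1, 0, 0, 0]

```text
t: 16.2
eef_pos: [494.2, -36.4, 124.9]
tool_rot: [[-0.193, -0.005, 0.981], [-0.981, 0.0, -0.193], [0.001, -1.0, -0.005]]
ft_force: [-0.6, 0.6, -3.6]
opening: 0.587
```

```bash
python3 -c "
from h import *
samp()
go(502,12.8,24,-11.1)"
```

```text
mz [-0.08 -0.05 -0.02 -0.05 -0.06 -0.09 -0.08 -0.07 -0.09 -0.06 -0.06 -0.09] fx [ 0.7  0.  -0.4  0.1  0.1 -0.1  0.2  0.2  0.8  0.  -0.3 -0.2]
last-half mean [ 0.128  3.061 -0.064 -0.059 -0.016 -0.075]
t 16.80 pos [494.2 -36.4 124.7] head -11.1 down [-0.006 -0.001 -1.   ] f(tool) [-0.2   3.41 -0.29] m(tool) [-0.049  0.001 -0.087] open 55.3
to (502, 12.8, 24, -11.1) -> [-0.05, 0.1007, -0.0012] -0.0
```

The middle case shows no shift either (-0.056 and -0.075). I'll set it down.

>>> move_arm:
  deltas:
    - [-0.03, 0, 0, 0]
    - [-0.05, 0, 0, 0]
    - [-0.05, 0.03, 0, 0]
    - [-0.05, 0.06, 0, 0]
    - [-0.05, 0.085, 0, 0]
    - [-0.05, 0.1, 0, 0]
    - [-0.05, 0.1, 0, 0]
    - [-0.05, 0.1, 0, 0]

```text
t: 17.8
eef_pos: [504.3, 12.5, 25.9]
tool_rot: [[-0.193, -0.003, 0.981], [-0.981, -0.001, -0.193], [0.001, -1.0, -0.003]]
ft_force: [0.6, -0.2, -3.5]
opening: 0.591
```

```bash
python3 -c "
from h import *
st();go(501.5,12.7,14.2,-11.1)"
```

```text
t 17.80 pos [504.3  12.5  25.9] head -11.1 down [-0.003 -0.001 -1.   ] f(tool) [0.06 3.49 0.64] m(tool) [-0.016 -0.01  -0.042] open 55.6
to (501.5, 12.7, 14.2, -11.1) -> [0.0003, 0.0117, -0.0027] -0.0
```

>>> move_arm:
  deltas:
    - [0, 0.004, -0.002, 0]
    - [0, 0.007, -0.002, 0]
    - [0, 0.009, -0.002, 0]
    - [0, 0.0105, -0.002, 0]
    - [0, 0.0115, -0.002, 0]
    - [0, 0.0125, -0.002, 0]
    - [0, 0.0125, -0.002, 0]

```text
t: 18.68
eef_pos: [502.3, 12.9, 14.8]
tool_rot: [[-0.193, -0.003, 0.981], [-0.981, -0.001, -0.193], [0.001, -1.0, -0.003]]
ft_force: [-3.2, 0.7, 5.3]
opening: 0.587
```

```bash
python3 -c "
from h import *
samp(2)"
```

```text
mz [-0.18 -0.16] fx [1.2 1. ]
last-half mean [ 1.003 -5.482 -3.055 -0.977  0.013 -0.157]
t 18.77 pos [502.3  12.9  14.8] head -11.1 down [-0.003 -0.001 -1.   ] f(tool) [ 1.   -5.48 -3.06] m(tool) [-0.977  0.013 -0.157] open 54.9
```

It's seated, with about 5 N of contact. I'll release, rise and move over the right case.

>>> move_arm:
  deltas:
    - [0, 0, 0, 0]
    - [0, 0, 0, 0]
    - [0, 0, 0, 0]
    - [0, -0.05, 0, 0]
    - [0, -0.11, 0, 0]
    - [0, -0.13, 0, 0]
    - [0, -0.13, 0, 0]
  gripper: 0.094

```text
t: 19.65
eef_pos: [504.2, 12.9, 147.0]
tool_rot: [[-0.193, 0.002, 0.981], [-0.981, -0.001, -0.193], [0.001, -1.0, 0.002]]
ft_force: [1.1, 1.4, -0.3]
opening: 1.001
```

```bash
python3 -c "
from h import *
samp(6);wcase(501,12);go(486,-284.5,140,-2.7)"
```

```text
mz [-0.03 -0.08 -0.1  -0.08 -0.07 -0.16] fx [ 0.3 -0.5  0.   0.9 -0.1  0.7]
last-half mean [ 0.512 -0.129 -0.311 -0.043 -0.    -0.102]
t 19.95 pos [501.7  13.1 142.8] head -11.1 down [-0.007 -0.    -1.   ] f(tool) [ 0.72  0.   -1.05] m(tool) [-0.04   0.005 -0.156] open 94.2
wrist ((501.6839599609375, 11.675025939941406), (131.6453857421875, 56.09337615966797), 78.81755828857422) 56.81921100916247
to (486, -284.5, 140, -2.7) -> [0.295, 0.0034, 0.0418] -8.4
```

>>> move_arm:
  deltas:
    - [0.06, 0.003, 0.01, -2]
    - [0.12, 0.003, 0.02, -4]
    - [0.18, 0.003, 0.03, -6]
    - [0.24, 0.003, 0.04, -8.4]
    - [0.295, 0.003, 0.042, -8.4]
    - [0.295, 0.003, 0.042, -8.4]
    - [0.295, 0.003, 0.042, -8.4]
    - [0.295, 0.003, 0.042, -8.4]

```text
t: 21.0
eef_pos: [486.5, -283.0, 140.2]
tool_rot: [[-0.045, -0.006, 0.999], [-0.999, 0.0, -0.045], [0.0, -1.0, -0.006]]
ft_force: [-0.5, 0.3, 0.1]
opening: 1.0
```

```bash
python3 -c "
from h import *
samp(6);wcase(485,-285);go(486,-285.5,13,-2.7)"
```

```text
mz [-0.04 -0.1  -0.1  -0.06 -0.08 -0.1 ] fx [-1.   0.2 -0.6 -0.9 -1.4 -0.4]
last-half mean [-0.883 -0.483  0.295 -0.072 -0.007 -0.079]
t 21.30 pos [ 486.5 -283.8  140.5] head -2.6 down [-0.006 -0.001 -1.   ] f(tool) [-0.39 -0.42 -0.31] m(tool) [-0.114  0.035 -0.102] open 93.8
wrist ((483.16046142578125, -286.4734191894531), (131.8855438232422, 56.205116271972656), 87.29366302490234) 56.82171549754736
to (486, -285.5, 13, -2.7) -> [0.0014, 0.1275, 0.0004] 0.0
```

>>> move_arm:
  deltas:
    - [0.001, 0.05, -0.001, 0]
    - [0.001, 0.1, -0.001, 0]
    - [0.001, 0.127, -0.001, 0]
    - [0.001, 0.127, -0.001, 0]
    - [0.001, 0.127, -0.001, 0]

```text
t: 21.98
eef_pos: [485.6, -285.7, 15.1]
tool_rot: [[-0.046, -0.004, 0.999], [-0.999, -0.002, -0.046], [0.002, -1.0, -0.004]]
ft_force: [0.2, -0.9, 1.0]
opening: 1.0
```

>>> move_arm:
  deltas:
    - [0, 0, 0, 0]
    - [0, 0, 0, 0]
    - [0, 0, 0, 0]
    - [0, 0, 0, 0]
    - [0, 0, 0, 0]
  gripper: 0.04
  newtons: 50

```text
t: 22.6
eef_pos: [483.6, -285.7, 15.3]
tool_rot: [[-0.046, -0.008, 0.999], [-0.999, -0.002, -0.046], [0.002, -1.0, -0.008]]
ft_force: [-4.6, 0.8, 4.5]
opening: 0.586
```

```bash
python3 -c "
from h import *
st()"
```

```text
t 22.60 pos [ 483.6 -285.7   15.3] head -2.7 down [-0.008 -0.002 -1.   ] f(tool) [-0.53 -4.44 -4.66] m(tool) [-1.073 -0.056 -0.028] open 55.1
```

>>> move_arm:
  deltas:
    - [0, -0.02, 0, 0]
    - [0, -0.05, 0, 0]
    - [0, -0.08, 0, 0]
    - [0, -0.11, 0, 0]
    - [0, -0.11, 0, 0]
    - [0, -0.11, 0, 0]
    - [0, -0.11, 0, 0]
    - [0, -0.11, 0, 0]

```text
t: 23.6
eef_pos: [483.8, -284.9, 123.6]
tool_rot: [[-0.046, -0.011, 0.999], [-0.999, -0.0, -0.046], [0.001, -1.0, -0.01]]
ft_force: [0.7, 0.4, -4.9]
opening: 0.589
```

```bash
python3 -c "
from h import *
samp(6)"
```

```text
mz [-0.06 -0.03 -0.   -0.03 -0.04 -0.08] fx [-0.6  0.6 -0.1 -0.3 -0.2 -0.1]
last-half mean [-0.177  5.946  0.066 -0.033 -0.007 -0.05 ]
t 23.90 pos [ 484.5 -285.5  125.3] head -2.7 down [-0.008 -0.002 -1.   ] f(tool) [-0.12  5.69  0.42] m(tool) [-0.028 -0.063 -0.082] open 55.5
```

>>> move_arm:
  deltas:
    - [0.05, 0, 0, 0]
    - [0, 0, 0, 0]
    - [-0.05, 0, 0, 0]
    - [0, 0, 0, 0]
    - [0.05, 0, 0, 0]
    - [0, 0, 0, 0]
    - [-0.05, 0, 0, 0]
    - [-0.05, 0, 0, 0]

```text
t: 24.9
eef_pos: [487.0, -232.6, 125.4]
tool_rot: [[-0.043, -0.008, 0.999], [-0.999, -0.0, -0.043], [0.001, -1.0, -0.008]]
ft_force: [-0.8, -0.2, -5.8]
opening: 0.596
```

```bash
python3 -c "
from h import *
samp()"
```

```text
mz [-0.05 -0.07 -0.07 -0.1  -0.1  -0.12 -0.03 -0.16 -0.15 -0.12 -0.13 -0.12] fx [ 0.   0.6  0.4 -0.3  1.2  1.   1.1 -0.4 -0.6 -1.2  0.7 -1.1]
last-half mean [-0.244  5.405 -0.298 -0.049  0.026 -0.117]
t 25.50 pos [ 486.8 -235.9  125.1] head -2.7 down [-0.008 -0.002 -1.   ] f(tool) [-1.06  5.2  -0.7 ] m(tool) [-0.017  0.056 -0.115] open 55.7
```

>>> move_arm:
  deltas:
    - [0.05, 0, 0, 0]
    - [0.1, 0, 0, 0]
    - [0.05, 0, 0, 0]
    - [0, 0, 0, 0]
    - [0.05, 0, 0, 0]
    - [0.1, 0, 0, 0]
    - [0.1, 0, 0, 0]
    - [0.1, 0, 0, 0]

```text
t: 26.5
eef_pos: [481.9, -335.6, 125.0]
tool_rot: [[-0.048, -0.009, 0.999], [-0.999, -0.001, -0.048], [0.001, -1.0, -0.009]]
ft_force: [-0.1, -0.2, -5.6]
opening: 0.591
```

```bash
python3 -c "
from h import *
samp()"
```

```text
mz [-0.    0.01  0.   -0.04 -0.05 -0.02  0.02  0.09  0.01  0.04  0.02 -0.01] fx [ 0.1  0.7  0.2 -0.3  0.4  0.3  0.   0.1  0.3 -0.8  0.   0.5]
last-half mean [ 7.000e-03  5.861e+00  2.400e-02 -3.200e-02  3.000e-03  2.600e-02]
t 27.10 pos [ 482.1 -335.6  125.4] head -2.7 down [-0.008 -0.002 -1.   ] f(tool) [0.48 6.   0.28] m(tool) [-0.049  0.018 -0.014] open 55.7
```

The right case does respond: the moment goes from -0.117 to +0.026 N·m, about what a 0.2 kg ball rolling 83 mm should give. I'll do one more shake to confirm, then carry it to the tray.

>>> move_arm:
  deltas:
    - [-0.05, 0, 0, 0]
    - [-0.1, 0, 0, 0]
    - [-0.05, 0, 0, 0]
    - [0, 0, 0, 0]
    - [-0.05, 0, 0, 0]
    - [-0.1, 0, 0, 0]
    - [-0.1, 0, 0, 0]
    - [-0.1, 0, 0, 0]

```text
t: 28.1
eef_pos: [487.0, -236.0, 125.5]
tool_rot: [[-0.046, -0.008, 0.999], [-0.999, -0.003, -0.046], [0.004, -1.0, -0.007]]
ft_force: [0.3, 0.3, -6.0]
opening: 0.591
```

```bash
python3 -c "
from h import *
samp();go(661,101.5,166,-9)"
```

```text
mz [-0.12 -0.03 -0.12 -0.16  0.11 -0.12 -0.11 -0.16 -0.1  -0.12 -0.11 -0.11] fx [-0.6  0.3 -0.5 -0.1 -1.8 -0.1  0.5  0.3  0.3 -0.5 -0.   0.6]
last-half mean [ 0.195  5.753  0.025 -0.059  0.014 -0.118]
t 28.70 pos [ 486.8 -235.9  125.2] head -2.7 down [-0.008 -0.002 -1.   ] f(tool) [0.56 6.29 0.48] m(tool) [-0.054 -0.055 -0.112] open 55.3
to (661, 101.5, 166, -9) -> [-0.3451, -0.0429, 0.1579] 6.3
```

Confirmed, it's back at -0.118. Carrying it to the tray smoothly.

>>> move_arm:
  deltas:
    - [-0.02, -0.02, 0.01, 0]
    - [-0.05, -0.04, 0.025, 1]
    - [-0.09, -0.043, 0.045, 2]
    - [-0.14, -0.043, 0.067, 3]
    - [-0.19, -0.043, 0.09, 4]
    - [-0.24, -0.043, 0.113, 5]
    - [-0.285, -0.043, 0.134, 6]
    - [-0.32, -0.043, 0.15, 6.3]

```text
t: 29.7
eef_pos: [652.6, 79.1, 165.7]
tool_rot: [[-0.155, -0.009, 0.988], [-0.988, -0.002, -0.155], [0.003, -1.0, -0.008]]
ft_force: [0.6, -0.8, -5.7]
opening: 0.591
```

```bash
python3 -c "
from h import *
st();go(661,101.5,166,-9)"
```

```text
t 29.70 pos [652.6  79.1 165.7] head -8.9 down [-0.009 -0.002 -1.   ] f(tool) [0.68 5.71 0.8 ] m(tool) [-0.001  0.03  -0.093] open 55.6
to (661, 101.5, 166, -9) -> [-0.0235, -0.0004, 0.0048] 0.1
```

>>> move_arm:
  deltas:
    - [-0.01, 0, 0.003, 0]
    - [-0.018, 0, 0.005, 0]
    - [-0.0235, 0, 0.006, 0]
    - [-0.0235, 0, 0.006, 0]
    - [-0.0235, 0, 0.006, 0]
    - [-0.0235, 0, 0.006, 0]
    - [-0.0235, 0, 0.006, 0]
    - [-0.0235, 0, 0.006, 0]

```text
t: 30.7
eef_pos: [662.1, 101.2, 165.6]
tool_rot: [[-0.155, -0.009, 0.988], [-0.988, -0.002, -0.155], [0.003, -1.0, -0.008]]
ft_force: [-1.0, -0.9, -6.4]
opening: 0.592
```

Run:
```python
from h import *
samp(6)
for n in("top","scene"):
    p,d=arm.grab_frame(n);np.save(f"pics/{n}f.npy",d);cv2.imwrite(f"pics/{n}f.png",p[:,:,::-1])
    print(n)
    for r in rects(n,d,42,66):
        if 450<r[0][0]<660 and abs(r[0][1])<500: print(*r)
c=np.hstack([cv2.resize(cv2.imread("pics/topf.png")[60:300,60:560],(800,384)),])
b=cv2.resize(cv2.imread("pics/scenef.png")[180:420,100:600],(450,216))
b=cv2.copyMakeBorder(b,0,0,0,350,cv2.BORDER_CONSTANT)
cv2.imwrite("pics/fin.png",np.vstack([c,b]))
st()
```

```text
mz [-0.09 -0.11 -0.1  -0.14 -0.18 -0.19] fx [ 0.2 -0.7  0.   1.3  0.7 -0. ]
last-half mean [ 0.687  5.566  0.267 -0.029  0.018 -0.171]
t 31.00 pos [662.1 101.4 165.5] head -8.9 down [-0.009 -0.002 -1.   ] f(tool) [-0.    5.58 -0.08] m(tool) [-0.019  0.036 -0.189] open 55.3
top
[494.6 290.2  54.9] [48.3 57.1] -71.1 [158. 230.]
[ 507.7 -140.1   54.1] [31.  32.3] 43.7 [366. 220.]
[502.8   9.4  54.9] [ 56.5 134.6] -11.2 [295. 224.]
[ 572.7 -483.    55.1] [33.8 59.6] -63.6 [532. 183.]
[653.  368.3  49.9] [36.5 37.1] -0.6 [123. 159.]
scene
[643.8 402.2  50.9] [18.4 39.9] -83.9 [548. 377.]
[641.9 370.7  50.9] [20.6 35.1] 20.7 [531. 370.]
[606.6 426.3  51.1] [19.6 38.8] 16.0 [562. 360.]
[619.  376.3  50.5] [19.2 57.7] 11.9 [534. 360.]
[512.1 254.1  55.4] [ 58.9 133.4] 23.7 [477. 292.]
[501.5  10.   54.9] [ 58.8 127.9] -12.6 [355. 259.]
[ 506.2 -136.4   54.1] [31.7 31.9] -31.6 [286. 244.]
[ 579.5 -451.4   53.4] [26.2 62.8] 41.5 [129. 237.]
[ 551.4 -479.5   54.3] [28.1 59.9] 49.8 [121. 221.]
t 31.10 pos [662.2 101.4 165.6] head -8.9 down [-0.009 -0.002 -1.   ] f(tool) [0.02 6.33 0.53] m(tool) [-0.043  0.012 -0.156] open 55.7
```

View pics/fin.png

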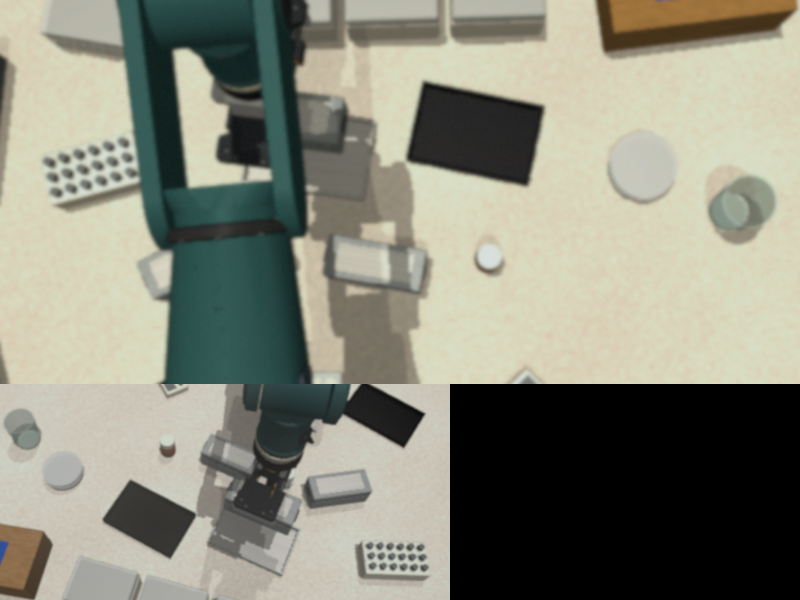

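The final view shows the case held over the pale tray, with the left and middle cases upright on their spots and the jars, rack, petri dishes and beaker unmoved. I'll check the held case for tilt using depth.

Run:
```python
from h import *
yo=np.array([np.sin(np.radians(8.9)),np.cos(np.radians(8.9))]);xo=np.array([yo[1],-yo[0]])
for n in("top","scene"):
    W=world(n,np.load(f"pics/{n}f.npy")).reshape(-1,3); r=W[:,:2]-[661,101.5]; a=r@yo;b=r@xo
    m=(abs(b)<24)&(abs(a)>25)&(abs(a)<63)&(W[:,2]>175)&(W[:,2]<225)
    for s in(1,-1):
        k=m&(a*s>0)
        if k.sum()>5: 
            f=np.linalg.lstsq(np.c_[a[k],b[k],np.ones(k.sum())],W[k,2],rcond=None)[0]
            print(n,s,k.sum(),"zmed",np.median(W[k,2]).round(1),"a med",np.median(a[k]).round(1),"slopes",f.round(3))
```

```text
top -1 528 zmed 205.7 a med -44.4 slopes [-2.00000e-03  7.00000e-03  2.05688e+02]
scene 1 504 zmed 205.0 a med 48.7 slopes [-2.90000e-02 -1.10000e-02  2.06307e+02]
scene -1 291 zmed 205.6 a med -54.0 slopes [ 2.20000e-02 -7.00000e-03  2.06749e+02]
```

Both ends of the case top are at about 205.5 mm, so it's level, with the underside at about 150 mm. Handing in.

```bash
python3 -c "
from h import *
st();print(arm.hand_in())"
```

```text
t 31.10 pos [662.2 101.4 165.6] head -8.9 down [-0.009 -0.002 -1.   ] f(tool) [0.02 6.33 0.53] m(tool) [-0.043  0.012 -0.156] open 55.7
the job is handed in; nothing more can be done
None
```

The right case is the one that rattles. It is held level and still over the middle of the aluminium tray, and I handed the job in at about 31 s.

- **Finding it:** I lifted and shook all three cases from left to right. The wrist moment of the right case changed between about -0.12 and +0.03 N·m, depending on which way the shake ended, and a repeat shake gave -0.12 again. The left and middle cases changed by no more than 0.02 N·m, which is within the noise.
- **Quiet cases:** Left and middle stand upright, within about 2–3 mm of their first positions. At the end the arm partly hid the left case from the top camera, so its final position comes from the scene camera.
- **Held case:** It is at x 662, y 101 mm, and the tray centre measured about (660, 101). Both ends of its top are at about 205.5 mm, so its underside is about 150 mm up.
- **Bystanders:** In the final picture none of them looks disturbed; of these I re-measured only the amber jar, which had not moved.
- **Disagreements:** The cameras differed by 2–5 mm in y, and I used values between them. The moment reading drifted by about 0.05–0.08 N·m over the run. It read about -0.17 N·m at the tray, a little beyond the -0.12 from the shakes, but the depth check showed no tilt.

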